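# Put a primed panel away in the board rack that fits it

### The job

Put the loose grey-primed plywood panel away: slide it flat along the bench into the empty bottom slot of the one rack whose slots are made for its thickness (it will not enter the rack with finer slots, and it must not go in the rack with deeper ones), and push it in endwise until it is fully home against the stops at the back, then leave it there. Do not disturb the jar, the cup, the brush or the spatula.

Things in the scene. Friction and masses are not known exactly. Their poses are not given: they have to be found in the camera images.
- panel: loose 12 mm plywood panel lying flat on the bench, 150 long (its x) x 105 wide (its y) x 12 mm, about 0.14 kg, mid-grey face with brush patches, pale edges. Too wide to grasp flat: push it by its edges. Origin: centre of underside, z up. It starts with its centre 100 to 120 mm in front of the row of racks, its x within 0.35 rad of theirs; either end may go in first
- rack_medium: the rack that fits (blue band on its top): brown plywood, fixed, 110 deep (x) x 137 wide (y) x 60 mm high; three slots one above the other, each 14 mm high, 113 mm wide, between 6 mm decks. Origin: centre of footprint on the bench; x points inwards from the open front (x = -55 mm) to the back. No floor: the bottom slot, empty, runs on the bench. Stock in the top slot stands 16 mm out
- medium_mouth (a point): middle of the medium rack's bottom slot at its front edge, on the bench. The 12 mm thick side cheeks are bevelled at 45 degrees over their front 12 mm as a lead-in
- medium_stop (a point): middle of the medium rack's bottom slot, on the bench, in the plane of the front faces of its two upright back stops (18 mm wide, at y = +/-36 mm), 100 mm inside the mouth. A panel fully home touches both; its centre is then 75 mm before this point, at rack x = -30 mm, y = 0, and 50 mm of it stands out of the front
- strap: wooden strip 490 mm long (its y), 22 mm wide, that joins the tops of the three racks near the back, 60 to 66 mm above the bench. Its origin and axes are those of the middle rack. The three racks stand in one row, 165 mm apart, in any order, all facing the same way
- rack_fine: rack of the same outer size and frame, yellow band on its top, with four slots 9 mm high (for 6 mm boards; stock in the second and the top one), too fine for the panel; bottom slot empty
- rack_deep: rack of the same outer size and frame, green band on its top, with two slots 24 mm high (for 21 mm panels; stock in the top one), too loose for the panel; bottom slot empty
- jar: closed jar, 72 mm in diameter, 100 mm high, standing on the bench to the left of the work; origin at the centre of its underside
- cup: white ceramic cup, 84 mm in diameter, 105 mm high, standing on the bench to the right of the work; origin at the centre of its underside
- brush: flat paint brush lying on the bench to the left of the racks, along the racks' depth; origin under its middle
- spatula: spatula lying on the bench to the right of the racks, along the racks' depth; origin under its middle
Mind the look-alikes: they are no part of the job. What is meant by the panel is not green or pink, and is the larger of those in its own colour.

How it is judged:
By the outcome, as a careful person would: the job done as asked, in the order asked, and still so for the second after the job is handed in, with the robot touching nothing.
It also fails if it takes over 58 s, if anything falls off the work surface, if the arm or the gripper's body presses on something with over 40 N, if the wrist force passes 120 N, or if a joint passes its speed limit or range.

### The arm

A 6-joint arm with a two-finger parallel gripper is mounted at the origin on the work surface. World frame = base frame: x ahead of the robot, y to its left, z up, the work surface at z = 0. Lengths are in mm, angles in degrees, forces in N, time in s.
With the tool pointing down it reaches from about 350 to 850 mm from the base axis. Payload 8.1 kg.
Tool frame: the origin (TCP) lies at the centre of the arm's flange, where the gripper is bolted on; the fingertips stand 173 mm ahead of it and the grasp point (between the pads) lies 155 mm ahead of it; z points along the fingers, y is the line along which they close (so a half turn about z gives the same grasp; the last joint's range is limited). The gripper opens to 85 mm and grips with 20 to 120 N. Pads are 22 mm wide; open, the fingers measure 114 mm over their backs; the gripper's body (76 mm by 85 mm) begins 54 mm behind the grasp point. The pads swing forward as they close: fully open they stand 13 mm farther back than shut.
Start: joints at [-77.601, 7.471, 85.268, -0, 87.261, -4.893], TCP at [178.364, -572.881, 404.692] pointing down, gripper open.
Joint ranges: [-169.43, 169.43], [-51.17, 129.36], [1.28, 143.12], [-76.62, 256.62], [0, 156.53], [-152.29, 152.29]. Speed limits (degrees/s): [136.94, 136.94, 159.86, 180, 180, 180].

### API

Orientations are given as [roll, pitch, yaw] about the fixed x, y, z axes, in that order (R = Rz(yaw) Ry(pitch) Rx(roll)).
In Python, from bench import * gives the robot as it stands.
- The arm moves only by the shell command python3 -m jog 'ROWS' [FORCE]. ROWS is text: rows parted by semicolons, each of 7 numbers parted by spaces: the shift along the tool's x, y, z scaled (see below), then the turn, a rotation vector about the tool's x, y, z scaled (see below), then the closure, from -1 (fully open) to 1 (shut). In form: tx ty tz wx wy wz hand; .... A call has 1 to 5 rows; each row shifts and turns the commanded pose from where the row before left it, along the tool's axes as they then stand; what a row does not reach is not made up. The controller multiplies each number of a shift by 0.1 m and each number of a turn by 60 degrees. A row lasts 1/8 s, in which the tool goes at most 62.5 mm and 10.7 degrees, less where a joint would pass 70% of its speed; a pose out of reach is approached as far as the arm can. A call with a number of a shift or a turn outside -1 to 1 is refused whole. A call with a gripper value outside its range is refused whole. The fingers move at their own pace and stop on an object; FORCE is the grip in N (left out, the last holds). Time passes only in rows, so rows that do not move let the fingers close. It gives the time, the measured TCP pose, the force, the opening and the grip force at its end, in the units of the state.
- sense(): the state, without advancing time (a new reading comes with each control period).
- snapshot(name): name is "scene" or "side" or "wrist"; returns a dict with "img" (420x560x3 uint8, red, green, blue), "fx", "fy", "cx", "cy" (pixels), "extrinsics" (4x4, takes a point from camera to world coordinates). Camera axes: x right, y down, z forward; pixel columns grow to the right and rows downward; lengths in mm; the calibration is good to about 2 mm. A picture is of the moment at which its call begins. There is no depth.
- hand_in(): hands the job in; it is judged then, once.
The state is a dict: "time": time; "joint_pos": joint angles; "qd": joint speeds; "joint_efforts": joint torques, N m; "tool_pos": TCP position; "tcp_rot": TCP orientation; "ft_force": force on the tool from outside, world axes, zero at the start; "wrist_torque": the same for the moment, N m; "finger_gap": finger opening in mm; "grip_force": force on a finger pad.
Only numpy, scipy, OpenCV 4.12 (cv2) and the standard library are available. Lean on these libraries where they do the work, as an engineer would, in place of code of your own. Each camera call takes 0.05 s, during which the arm holds its last target. There are 200 camera calls.

## Working session

There is one attempt and no reset: what is moved stays moved. The work goes in short steps, Python scripts to look and compute and a shell command to move; the robot and the scene stay as the last step left them, time stands still between calls to the robot, and variables do not carry over. Pictures are saved under pics/ and viewed, at most 10 in all, crops included, and the job is handed in when it is done.

```bash
mkdir -p pics; python3 - <<'E'
from bench import *
import cv2,numpy as np
s=sense();print(s)
a=[]
for n in("scene","side"):
    d=snapshot(n);cv2.imwrite(f"pics/{n}0.png",d["img"][:,:,::-1]);print(n,d["fx"],d["cx"],d["cy"],np.round(d["extrinsics"],3).tolist())
E
```

```text
{'time': 0.0, 'joint_pos': array([-7.76022809e+01,  7.51629349e+00,  8.53296410e+01, -1.00044931e-03,
        8.72625981e+01, -4.89423737e+00]), 'qd': array([ 0.06225857, -0.05716073, -0.13369899,  0.1024466 ,  0.09718406,
        0.04305526]), 'joint_efforts': array([ 2.33593317e-03, -5.69399929e+01, -5.00552666e+01, -6.69783572e-05,
        1.46810169e-02, -1.42044149e-05]), 'tool_pos': array([ 178.30060986, -572.65095577,  403.62831112]), 'tcp_rot': array([-1.79891778e+02, -8.26406407e-03,  1.72919974e+01]), 'ft_force': array([-0.14982966, -0.76890092,  0.66513741]), 'wrist_torque': array([-0.08309275,  0.02566586, -0.01610116]), 'grip_force': 0.0, 'finger_gap': 85.60531388010551}
scene 511.84127594057196 281.0725265582419 214.9092872552983 [[-0.601, 0.61, -0.517, 1293.728], [0.799, 0.466, -0.379, 578.062], [0.009, -0.641, -0.768, 1153.614], [0.0, 0.0, 0.0, 1.0]]
side 518.6177555005877 279.3952006191887 217.59875747385308 [[-0.922, -0.271, 0.278, 189.327], [-0.388, 0.648, -0.656, 873.229], [-0.002, -0.712, -0.702, 942.543], [0.0, 0.0, 0.0, 1.0]]
```

View pics/scene0.png

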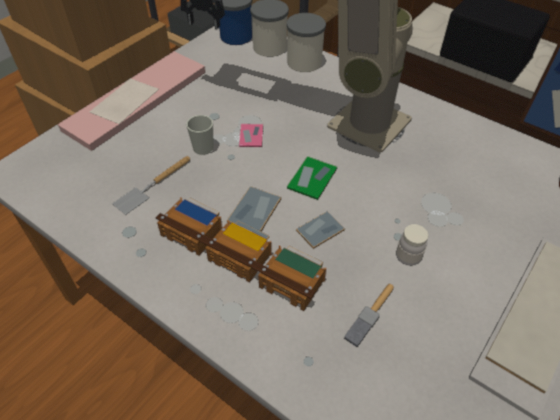

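View pics/side0.png

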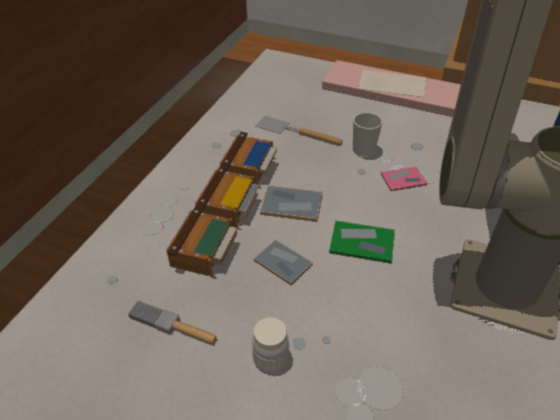

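The grey candidates are at scene (254,209) and (320,230), which are side (292,203) and (283,262). The green (312,177) and pink (252,135) ones are out. (254,209) looks larger, and an enlarged crop should confirm it. The blue-band rack is at scene (190,222), side (250,157).

```bash
cat > h.py <<'E'
from bench import *
import cv2,numpy as np
def ray(d,uv,z):
    E=np.array(d["extrinsics"]);v=E[:3,:3]@np.array([(uv[0]-d["cx"])/d["fx"],(uv[1]-d["cy"])/d["fy"],1])
    return E[:3,3]+v*(z-E[2,3])/v[2]
def proj(d,P):
    E=np.array(d["extrinsics"]);p=E[:3,:3].T@(np.array(P)-E[:3,3]);return np.array([d["fx"]*p[0]/p[2]+d["cx"],d["fy"]*p[1]/p[2]+d["cy"]])
E
python3 - <<'E'
from h import *
o=[]
D={n:snapshot(n) for n in("scene","side")}
def crop(n,x,y,w,h,k):
    return cv2.resize(D[n]["img"][y:y+h,x:x+w,::-1],None,fx=k,fy=k,interpolation=cv2.INTER_CUBIC)
cv2.imwrite("pics/c1.png",crop("scene",150,170,200,150,4))
cv2.imwrite("pics/c2.png",crop("side",150,125,200,150,4))
E
```

```text
(no output)
```

View pics/c1.png

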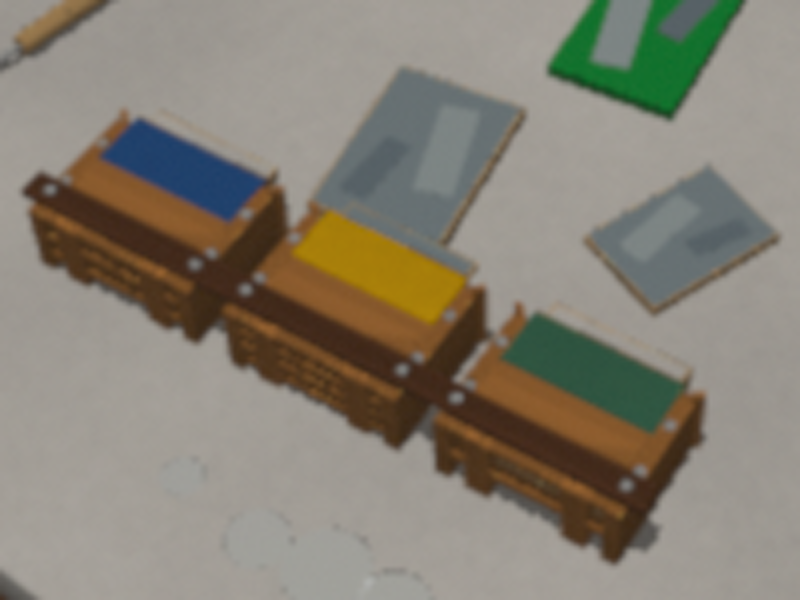

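View pics/c2.png

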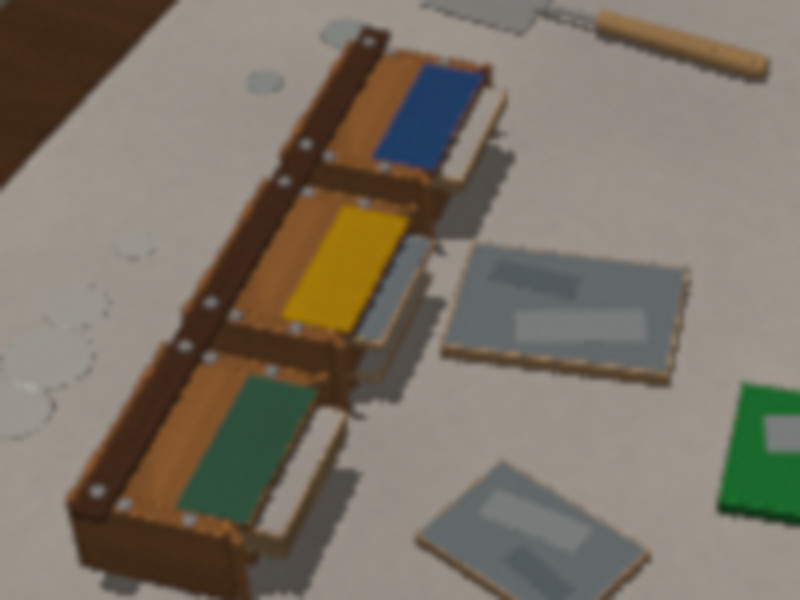

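The crops confirm it: the larger grey panel is at scene (254,209) and side (291,203), with pale edges. The blue rack is at the far −y end of the row. I'll measure both from two views next.

```bash
cat > m.py <<'E'
from h import *
D={n:snapshot(n) for n in("scene","side")}
A=lambda L:np.array(L)/4+[150,170]
B=lambda L:np.array(L)/4+[150,125]
def tri(a,b):
    M=[];r=[]
    for d,p in((D["scene"],a),(D["side"],b)):
        E=np.array(d["extrinsics"]);v=ray(d,p,0)-E[:3,3];v/=np.linalg.norm(v);Q=np.eye(3)-np.outer(v,v);M.append(Q);r.append(Q@E[:3,3])
    return np.linalg.lstsq(np.vstack(M),np.hstack(r),rcond=None)[0]
off=np.array([.375,.375])*0-.0
def rep(nm,a,b,z):
    for p,q in zip(A(a),B(b)): print(nm,tri(p,q).round(1),ray(D["scene"],p,z)[:2].round(1),ray(D["side"],q,z)[:2].round(1))
rep("panel",[(400,66),(525,112),(446,242)],[(690,268),(668,378),(443,350)],12)
print(ray(D["side"],B([(472,243)])[0],12),ray(D["scene"],A([(312,200)])[0],12))
rep("screw",[(48,188),(195,264),(245,290),(402,369),(456,397),(626,485)],[(369,41),(306,145),(284,181),(211,302),(185,346),(97,492)],66)
rep("band",[(140,118),(272,178),(235,220),(102,155)],[(484,73),(432,167),(375,160),(428,66)],60)
rep("frontcorner",[(125,112),(283,192)],[(489,66),(443,185)],60)
# jar/cup/other rough
for n,p in(("cup",(202,148)),("jar",(411,256)),("small",(320,230)),("green",(312,177)),("spat",(165,172))): print(n,ray(D["scene"],p,10)[:2].round())
E
python3 m.py; python3 -c "
from bench import *;print(sense()['time'])"
```

```text
panel [ 489.5 -132.6    9. ] [ 492.6 -129.3] [ 488.4 -131.3]
panel [467.9 -29.5   7.3] [472.4 -25.5] [466.3 -26.7]
panel [607.5   6.8  15.1] [605.    4.1] [609.    5.2]
[633.96597359 -98.06259112  12.        ] [633.28069434 -96.35501991  12.        ]
screw [ 765.9 -216.5   64.7] [ 766.5 -215.6] [ 765.  -214.8]
screw [753.1 -91.4  64.9] [753.8 -90.4] [752.3 -90.6]
screw [748.9 -50.6  65.2] [749.8 -49.4] [748.4 -50.8]
screw [735.7  72.6  66. ] [735.9  73.1] [735.7  72.2]
screw [731.4 113.3  65.6] [731.9 113.9] [731.1 113.1]
screw [718.9 236.8  65. ] [719.5 237.3] [718.3 237.4]
band [ 676.8 -216.5   59.9] [ 678.  -214.6] [ 676.9 -218.9]
band [ 664.6 -101.7   64.6] [ 662.9 -103. ] [ 667.1 -108.7]
band [705.7 -99.3  60. ] [706.4 -98.2] [ 705.8 -100.7]
band [ 718.2 -213.3   58. ] [ 719.3 -211.6] [ 717.  -211.2]
frontcorner [ 678.3 -229.9   57.4] [ 680.3 -227.1] [ 676.9 -227.9]
frontcorner [ 658.4 -100.3   48.8] [667.8 -88.6] [652.5 -94.3]
cup [ 453. -363.]
jar [425. 383.]
small [501. 134.]
green [343.  -3.]
spat [ 604. -380.]
0.3
```

```bash
cat > to.py <<'E'
# to.py s t z yaw : remaining shift in tool axes (jog units) and turn, rack frame s,t
import sys
from h import *
C,S=np.cos(np.radians(5.93)),np.sin(np.radians(5.93))
s,t,z,yw=map(float,sys.argv[1:5]);q=sense();p=np.array(q["tool_pos"]);y=q["tcp_rot"][2]
P=np.array([s*C-t*S,s*S+t*C,z]);d=P-p;a=np.radians(y)
tx=d[0]*np.cos(a)+d[1]*np.sin(a);ty=d[0]*np.sin(a)-d[1]*np.cos(a)
print("t",round(q["time"],2),"s,t,z now",(p[0]*C+p[1]*S).round(1),(-p[0]*S+p[1]*C).round(1),p[2].round(1),"rpy",np.round(q["tcp_rot"],2),"F",np.round(q["ft_force"],1))
print("shift",np.round([tx/100,ty/100,-d[2]/100],3),"wz",round(-((yw-y+180)%360-180)/60,3))
E
python3 -m jog '.436 -.387 0 0 0 0 -1; .436 -.387 0 0 0 0 -1; .436 -.387 0 0 0 0 -1; .436 -.387 0 0 0 0 -1; .436 -.387 0 0 0 0 -1'
python3 -m jog '.436 -.387 0 0 0 0 -1; .436 -.387 0 0 0 0 -1; .436 -.387 0 0 0 0 -1; .436 -.387 0 0 0 0 -1; .436 -.387 0 0 0 0 -1'
python3 to.py 540 -25 165 95.93
```

```text
time: 0.92
tool_pos: [329.6, -321.6, 404.8]
tcp_rot: [180.0, -0.0, 17.3]
ft_force: [0.9, 0.7, 0.4]
finger_gap: 85.5
grip_force: 0.0
time: 1.55
tool_pos: [480.3, -71.9, 405.0]
tcp_rot: [180.0, -0.0, 17.3]
ft_force: [0.2, -0.8, 0.3]
finger_gap: 85.7
grip_force: 0.0
t 1.55 s,t,z now 470.3 -121.2 405.0 rpy [ 1.7997e+02 -4.0000e-02  1.7300e+01] F [ 0.2 -0.8  0.3]
shift [ 0.873 -0.805  2.4  ] wz -1.311
```

```bash
python3 -m jog '.436 -.4 0 0 0 0 -1; .436 -.4 0 0 0 0 -1; 0 0 .2 0 0 -.17 -1; 0 0 .2 0 0 -.17 -1; 0 0 .2 0 0 -.17 -1' >/dev/null
python3 -m jog '0 0 .2 0 0 -.17 -1; 0 0 .2 0 0 -.17 -1; 0 0 .2 0 0 -.17 -1; 0 0 .2 0 0 -.17 -1; 0 0 .2 0 0 -.12 -1' |grep tool
python3 to.py 540 -25 165 95.93
python3 - <<'E'
from h import *
cv2.imwrite("pics/w1.png",snapshot("scene")["img"][120:320,130:400,::-1].repeat(2,0).repeat(2,1))
E
```

```text
tool_pos: [539.1, 28.5, 244.1]
t 2.8 s,t,z now 539.1 -27.3 244.1 rpy [179.99   0.    96.17] F [ 0.6  0.5 -0. ]
shift [0.023 0.009 0.791] wz 0.004
```

View pics/w1.png

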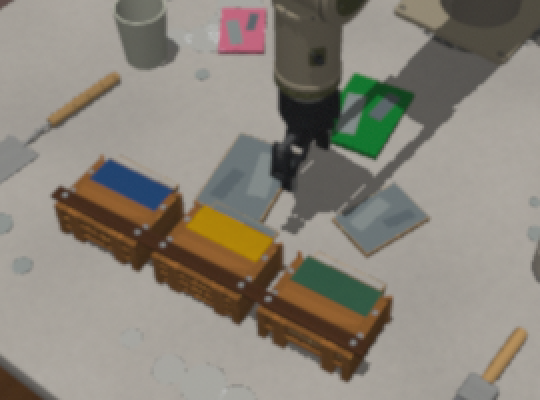

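The picture shows the open gripper over the bench at (285,170), just clear of the panel's left edge. I'll descend, then push sideways.

```bash
python3 -m jog '0 0 .3 0 0 0 -1; 0 0 .3 0 0 0 -1; 0 0 .15 0 0 0 -1; 0 0 .04 0 0 0 -1;0 0 0 0 0 0 -1' |grep -E "tool|for"
python3 -m jog '-.15 0 0 0 0 0 -1; -.15 0 0 0 0 0 -1; -.15 0 0 0 0 0 -1; -.15 0 0 0 0 0 -1; -.15 0 0 0 0 0 -1'
python3 to.py 540 -167 165 95.93
```

```text
tool_pos: [539.6, 28.5, 166.5]
ft_force: [0.2, -0.9, -0.5]
grip_force: 0.0
time: 4.1
tool_pos: [546.9, -47.3, 165.8]
tcp_rot: [180.0, -0.0, 95.9]
ft_force: [-0.7, 1.9, 1.9]
finger_gap: 85.8
grip_force: 0.8
t 4.1 s,t,z now 539.1 -103.5 165.8 rpy [ 1.800e+02 -1.000e-02  9.587e+01] F [-0.7  1.9  1.9]
shift [-0.635  0.01   0.008] wz -0.001
```

```bash
python3 -m jog '-.12 0 0 0 0 0 -1; -.12 0 0 0 0 0 -1; -.12 0 0 0 0 0 -1; -.12 0 0 0 0 0 -1; -.1 0 0 0 0 0 -1' | grep for
python3 to.py 540 -167 165 95.93
cat > look.py <<'E'
import sys
from h import *
D={n:snapshot(n) for n in("scene","side")}
a=cv2.resize(D["scene"]["img"][150:270,140:273,::-1],None,fx=3,fy=5*.6,interpolation=cv2.INTER_CUBIC)
b=cv2.resize(D["side"]["img"][130:250,200:333,::-1],None,fx=3,fy=3,interpolation=cv2.INTER_CUBIC)
cv2.imwrite("pics/%s.png"%sys.argv[1],np.hstack([a,b]))
E
python3 look.py l1
```

```text
ft_force: [0.5, 2.0, 1.6]
grip_force: 0.8
t 4.72 s,t,z now 539.1 -161.1 165.6 rpy [-180.     -0.     95.89] F [0.5 2.  1.6]
shift [-0.059  0.009  0.006] wz -0.001
```

View pics/l1.png

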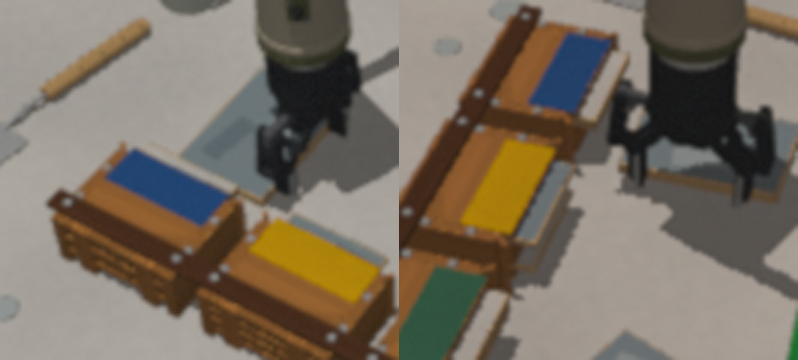

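The panel lies flush along both fingers in front of the blue rack. Its near long edge runs from (622,165) to (778,200) in the side crop, and its front corner is at (267,202) in the scene crop.

```bash
python3 - <<'E'
from h import *
C,S=np.cos(np.radians(5.93)),np.sin(np.radians(5.93))
D={n:snapshot(n) for n in("scene","side")}
for n,p,z in(("side",(274.3,185.5),0),("side",(325.7,197),0),("side",(325.7,195),12),("scene",(229,217.3),0),("scene",(140+185/3,150+155/3),12),("scene",(140+263/3,150+75/3),12)):
    q=ray(D[n],p,z);print(n,p,z,"s",(q[0]*C+q[1]*S).round(1),"t",(-q[0]*S+q[1]*C).round(1))
E
```

```text
side (274.3, 185.5) 0 s 608.5 t -182.1
side (325.7, 197) 0 s 461.8 t -177.1
side (325.7, 195) 12 s 461.3 t -171.8
scene (229, 217.3) 0 s 602.4 t -170.9
scene (201.66666666666666, 201.66666666666666) 12 s 602.8 t -268.0
scene (227.66666666666669, 175.0) 12 s 472.0 t -265.3
```

```bash
python3 -m jog '-.06 0.01 0 0 0 0 -1; 0 0 0 0 0 0 -1; .2 0 0 0 0 0 -1; .2 0 0 0 0 0 -1; 0 0 -.4 0 0 0 -1' | grep for
python3 -m jog '0 0 -.5 0 0 .17 -1; 0 0 0 .0 0 .17 -1; 0 -.5 0 0 0 .17 -1; 0 -.5 0 0 0 .17 -1; 0 -.4 0 0 0 .17 -1' | grep for
python3 -m jog '0 0 0 0 0 .17 -1; 0 0 0 0 0 .17 -1; 0 0 0 0 0 .17 -1; 0 0 0 0 0 .17 -1; 0 0 0 0 0 0 -1' | grep for
python3 to.py 435 -231 165 5.93
python3 look.py l2
```

```text
ft_force: [0.6, -0.2, 0.1]
grip_force: 0.0
ft_force: [-0.7, -0.0, 0.2]
grip_force: 0.0
ft_force: [0.8, -0.1, -0.3]
grip_force: 0.0
t 6.8 s,t,z now 419.7 -56.1 255.6 rpy [-179.99    0.      4.23] F [ 0.8 -0.1 -0.3]
shift [0.204 1.743 0.906] wz -0.028
```

View pics/l2.png

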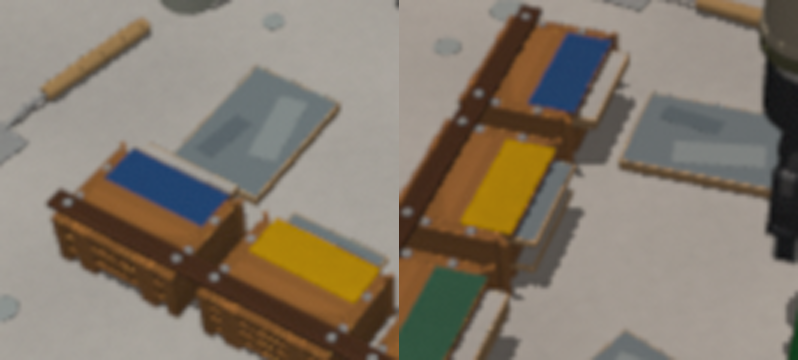

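Scene crop: the panel is clear, with top corners at (257,67), (339,103) and (255,196). Side crop: its front corners are at (653,95) and (622,160).

```bash
python3 - <<'E'
from h import *
C,S=np.cos(np.radians(5.93)),np.sin(np.radians(5.93))
D={n:snapshot(n) for n in("scene","side")}
def show(n,p):
    q=ray(D[n],p,12);print(n,"s",(q[0]*C+q[1]*S).round(1),"t",(-q[0]*S+q[1]*C).round(1))
for p in((257,67),(339,103),(255,196)): show("scene",(140+p[0]/3,150+p[1]/3))
for p in((653,95),(622,160),(768,188)): show("side",(200+(p[0]-399)/3,130+p[1]/3))
# contour of grey panel, sub-pixel-ish, in scene view
im=D["scene"]["img"].astype(int);g=im[...,2]-im[...,0]
print(im[190,225],im[200,205],im[200,280],im[160,240])
E
```

```text
scene s 465.7 t -277.3
scene s 464.3 t -176.6
scene s 610.1 t -178.7
side s 606.7 t -276.8
side s 606.9 t -177.6
side s 470.3 t -178.8
[107 115 118] [103 113 116] [167 161 155] [168 163 155]
```

```bash
python3 -m jog '0 .58 0 0 0 -.028 -1; .07 .58 0 0 0 0 -1; .07 .56 .3 0 0 0 -1; 0 0 .3 0 0 0 -1; 0 0 .24 0 0 0 -1' | grep for
python3 to.py 435 -231 165 5.93
```

```text
ft_force: [0.4, -0.5, 0.1]
grip_force: 0.0
t 7.62 s,t,z now 431.2 -228.7 170.9 rpy [-1.7996e+02  6.0000e-02  5.7900e+00] F [ 0.4 -0.5  0.1]
shift [0.038 0.023 0.059] wz -0.002
```

```bash
python3 -m jog '.04 .02 .05 0 0 0 -1; .12 0 0 0 0 0 -1; .12 0 0 0 0 0 -1; .12 0 0 0 0 0 -1; .1 0 0 0 0 0 -1' | grep for
python3 to.py 589 -231 165 5.93
python3 -m jog '.08 0 0 0 0 0 -1; .08 0 0 0 0 0 -1; .08 0 0 0 0 0 -1; .08 0 0 0 0 0 -1; .08 0 0 0 0 0 -1' | grep for
python3 to.py 589 -231 165 5.93
python3 look.py l3
```

```text
ft_force: [-2.6, -0.3, 0.7]
grip_force: 0.8
t 8.25 s,t,z now 482.9 -230.1 168.1 rpy [ 1.7996e+02 -5.0000e-02  5.8100e+00] F [-2.6 -0.3  0.7]
shift [1.061 0.006 0.031] wz -0.002
ft_force: [-2.0, 0.8, 0.6]
grip_force: 0.7
t 8.88 s,t,z now 522.1 -230.3 167.3 rpy [-180.      0.      5.77] F [-2.   0.8  0.6]
shift [0.669 0.006 0.023] wz -0.003
```

View pics/l3.png

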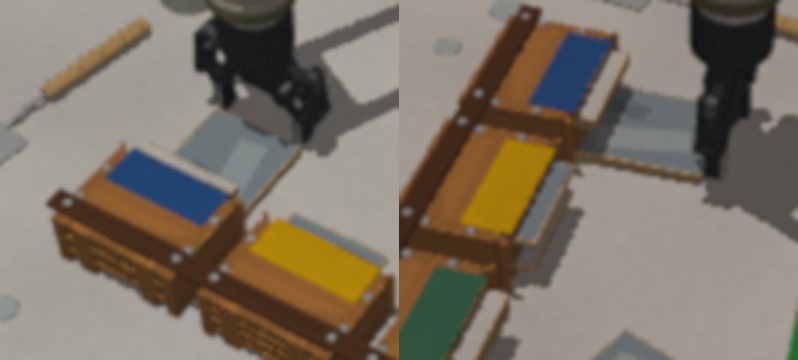

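The panel is entering the bottom slot squarely, its free edge running from (585,155) to (700,180) in the side crop. The force is only 2 N.

```bash
python3 -m jog '.1 0 .01 0 0 0 -1; .1 0 .01 0 0 0 -1; .1 0 0 0 0 0 -1; .1 0 0 0 0 0 -1; .1 0 0 0 0 0 -1' | grep for
python3 to.py 589 -231 165 5.93
python3 -m jog '.05 0 0 0 0 0 -1; .04 0 0 0 0 0 -1; .03 0 0 0 0 0 -1' | grep for
python3 to.py 589 -231 165 5.93
```

```text
ft_force: [-0.5, -0.8, -1.6]
grip_force: 0.3
t 9.6 s,t,z now 572.4 -230.4 165.3 rpy [-180.      0.      5.77] F [-0.5 -0.8 -1.6]
shift [0.166 0.006 0.003] wz -0.003
ft_force: [-1.9, -0.6, 1.8]
grip_force: 0.8
t 9.97 s,t,z now 583.7 -230.4 165.4 rpy [-1.80e+02  1.00e-02  5.77e+00] F [-1.9 -0.6  1.8]
shift [0.053 0.006 0.004] wz -0.003
```

Now small steps until the force shows contact with the stops.

```bash
for i in 1; do python3 -m jog '.03 0 0 0 0 0 -1; .02 0 0 0 0 0 -1; 0 0 0 0 0 0 -1' | grep -E "ft_|tool"
python3 -m jog '.02 0 0 0 0 0 -1; 0 0 0 0 0 0 -1' | grep -E "ft_|tool"; done; python3 to.py 589 -231 165 5.93
```

```text
tool_pos: [608.9, -168.5, 165.3]
ft_force: [-5.3, -1.4, 2.9]
tool_pos: [609.7, -168.5, 165.1]
ft_force: [-14.2, -1.4, 10.8]
t 10.6 s,t,z now 589.0 -230.6 165.1 rpy [-179.95    0.31    5.76] F [-14.2  -1.4  10.8]
shift [-0.     0.004  0.001] wz -0.003
```

Force rises sharply exactly at the predicted s=589: the stops. One more small push to seat both corners, then back off and check.

```bash
python3 -m jog '.015 0 0 0 0 0 -1; 0 0 0 0 0 0 -1' | grep -E "ft_|tool"
python3 -m jog '-.05 0 0 0 0 0 -1; -.2 0 0 0 0 0 -1; -.4 0 0 0 0 0 -1; -.5 0 -.4 0 0 0 -1; -.3 0 -.6 0 0 0 -1' | grep -E "ft_|tool"
python3 -m jog '-.3 0 -.6 0 0 0 -1;-.3 0 -.6 0 0 0 -1; 0 0 0 0 0 0 -1' | grep -E "ft_|tool"
python3 - <<'E'
from h import *
D={n:snapshot(n) for n in("scene","side")}
a=cv2.resize(D["scene"]["img"][180:270,150:250,::-1],None,fx=4,fy=4,interpolation=cv2.INTER_CUBIC)
b=cv2.resize(D["side"]["img"][125:215,200:300,::-1],None,fx=4,fy=4,interpolation=cv2.INTER_CUBIC)
cv2.imwrite("pics/l4.png",np.hstack([a,b]))
E
```

```text
tool_pos: [610.3, -168.6, 165.0]
ft_force: [-21.9, -1.7, 16.0]
tool_pos: [469.0, -181.7, 258.8]
ft_force: [0.8, -0.6, 1.1]
tool_pos: [416.4, -188.8, 378.5]
ft_force: [1.2, -0.1, -1.4]
```

View pics/l4.png

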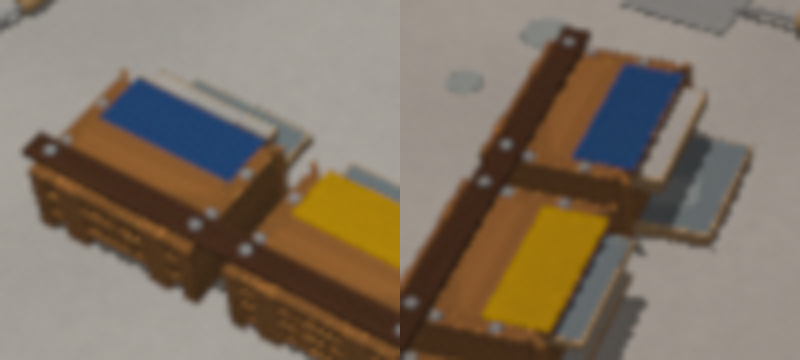

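```bash
python3 - <<'E'
from h import *
C,S=np.cos(np.radians(5.93)),np.sin(np.radians(5.93))
D={n:snapshot(n) for n in("scene","side")}
for n,p in(("side",(287.5,162)),("side",(278,184.5)),("scene",(198.75,200.2)),("scene",(228,214.7))):
    q=ray(D[n],p,12);print(n,"s",(q[0]*C+q[1]*S).round(1),"t",(-q[0]*S+q[1]*C).round(1))
E
```

```text
side s 598.5 t -277.7
side s 595.9 t -175.9
scene s 602.7 t -278.8
scene s 603.6 t -172.6
```

The outer end stands at s≈600 on both sides, so the panel is square and 50 mm stands out of the mouth. With the sharp stop force, that means fully home.

```bash
python3 -c "
from bench import *;print(hand_in())"
```

```text
the job is handed in; nothing more can be done
None
```

The grey panel is fully home in the bottom slot of the blue-band (medium) rack: contact force rose to about 22 N at the predicted stop position, its outer end sits square with about 50 mm standing out, the jar, cup, brush and spatula were kept well clear of, and the job is handed in at about 12 s of the 58 s allowed.

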